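# Set the step attenuator to its third click and take the reading

## Task

On the attenuator box, push the big lever along its slot with a fingertip, feeling the clicks as it goes away from its start end, and leave it sitting in the third click, never running on to the fourth. Only then press the round button on the same box all the way down and let go. Do not pinch the lever, and leave the small trim slider and everything else on the bench where they are.

Things in the scene. Friction and masses are not known exactly. Their poses are not given: they have to be found in the camera images.
- attenuator: Grey metal box 220 (x) x 150 (y) x 55 mm high with a flat aluminium top, fixed to the bench, turned by up to 46 degrees. Origin: centre of its underside. The lever travels along its +x, away from the start end. On the top, in box axes: the big lever in a long slot (y = +35 mm; lever centre x = -45 mm + travel), a short trim slider (y = -42, x -75 to -35 mm), the button (x = +60, y = -38 mm).
- lever (a joint): Travel of the big lever along the box's +x, m. It starts at rest at 0 (start end); then five clicks where it rests: 0.016, 0.032, 0.048, 0.064, 0.080 (far stop 0.0815), each marked by a pair of dark ticks beside the slot. The third is 0.048 (0.0445 to 0.0515 will do); above 0.057 it has run on to the fourth.
- lever_push (a point): Centre of the lever's start-side face (the one to push), 16 mm above the box's top; axes as the box's. The lever is an upright black block 14 mm along the slot x 26 mm across x 34 mm high, its top 90 mm above the bench.
- lever_top (a point): Centre of the lever's top face. The feel: between one click and the next, 16 mm on, the push rises to about 4.5 N a quarter of the way, falls to nothing half-way, and there the lever snaps forward into the next click, away from the finger. Let go before half-way, it slides back into the click behind.
- button_top (a point): Centre of the top of the round push button, 26 mm across in a round dark collar, near the far end of the box's panel, on the other side from the lever; it sinks as the button is pressed.
- button (a joint): How far the button is pressed, m: 0 out, 0.006 fully down at about 5 N; it springs back. It counts as pressed above 0.0045.
- trim_top (a point): Centre of the top of the small trim slider, a black block 9 x 14 x 14 mm on the panel, to be left alone; it slides easily along the box's x.
- adapter_mid (a point): Middle of a loose brass coax adapter 16 mm across, 24 mm high, standing on the box's panel; leave it.
- tweezers_mid (a point): Middle of steel tweezers 130 mm long, 6 mm high, lying beside the box on its -y side; leave them.
- flux_mid (a point): Middle of a small bottle 34 mm across, 70 mm high, standing beside the box on its +y side; leave it.
- tray_mid (a point): Middle of a white compartment tray 120 x 90 x 25 mm; leave it.
- board_mid (a point): Centre of the top of an amber circuit board 150 x 120 mm held 74 mm high on four pillars on a white base 160 x 130 mm; loose, leave it.
- spool_mid (a point): Middle of a wire spool 60 mm across, 44 mm high; leave it.

How it is judged:
By the outcome, as a careful person would: the job done as asked, in the order asked, and still so for the second after the job is handed in, with the robot touching nothing.
It also fails if it takes over 69 s, if anything falls off the work surface, if the arm or the gripper's body presses on something with over 40 N, if the wrist force passes 120 N, or if a joint passes its speed limit or range.

## Robot

A 6-joint arm with a two-finger parallel gripper is mounted at the origin on the work surface. World frame = base frame: x ahead of the robot, y to its left, z up, the work surface at z = 0. Lengths are in m, angles in rad, forces in N, time in s.
With the tool pointing down it reaches from about 0.375 to 0.9 m from the base axis. Payload 3.1 kg.
Tool frame: the origin (TCP) lies at the very end of the fingers, on their centre line; the grasp point (between the pads) lies 19 mm behind it; z points along the fingers, y is the direction in which the jaws open and shut (so a half turn about z gives the same grasp; the last joint's range is limited). The gripper opens to 87 mm and grips with 3 to 60 N. Pads are 19 mm wide; open, the fingers measure 117 mm over their backs; the gripper's body (75 mm by 190 mm) begins 51 mm behind the grasp point.
Start: joints at [0.934, 0.527, 1.433, -0, 1.181, -0.178], TCP at [0.276, 0.561, 0.223] pointing down, gripper open.
Joint ranges: [-3.08, 3.08], [-0.75, 2.2], [0.22, 2.44], [-1.43, 4.57], [0, 2.65], [-2.85, 2.85]. Speed limits (rad/s): [2.79, 2.79, 3.14, 3.14, 3.14, 3.14].

## Interface

Orientations are given as a unit quaternion [x, y, z, w].
In Python, from rig import robot, optics gives the robot as it stands.
- The arm moves only by the shell command python3 -m inch 'ROWS' [FORCE]. ROWS is JSON, a list of rows, each an object of numbers: "ax", "ay", "az": the turn, a rotation vector about the tool's x, y, z in rad; "dx", "dy", "dz": the shift along the tool's x, y, z in mm; "gripper": the opening in per cent of the stroke, from 0 (shut) to 100 (fully open). In form: [{"ax": .., "ay": .., "az": .., "dx": .., "dy": .., "dz": .., "gripper": ..}, ...]. A call has 1 to 8 rows; each row shifts and turns the commanded pose from where the row before left it, along the tool's axes as they then stand; what a row does not reach is not made up. A row lasts 1/10 s, in which the tool goes at most 50 mm and 8.59 degrees, less where a joint would pass 70% of its speed; a pose out of reach is approached as far as the arm can. A call with a gripper value outside its range is refused whole. The fingers move at their own pace and stop on an object; FORCE is the grip in N (left out, the last holds). Time passes only in rows, so rows that do not move let the fingers close. It gives the time, the measured TCP pose, the force and the opening at its end, in the units of the state.
- robot.get_obs(): the state, without advancing time (a new reading comes with each control period).
- optics.camera(name): name is "scene" or "top" or "wrist"; returns a dict with "img" (420x560x3 uint8, red, green, blue), "depth" (420x560 float32, m along the optical axis (not along the pixel's ray), 0 where there is no reading), "camera_matrix" (3x3 intrinsics, pixels), "position" and "attitude" of the camera in the world. Camera axes: x right, y up, looking along -z (the intrinsics and any distortion apply to the point x, -y, -z); pixel columns grow to the right and rows downward; lengths in m; the calibration is good to about 2 mm. A picture is of the moment at which its call begins.
- robot.hand_in(): hands the job in, once; it reports no verdict.
The state is a dict: "time": time; "q": joint angles; "joint_velocities": joint speeds; "joint_torque": joint torques, N m; "position": TCP position; "tool_rot": TCP orientation; "ft_force": force on the tool from outside, world axes, zero at the start; "moment": the same for the moment, N m; "grip_width": finger opening in m.
Only numpy, scipy, OpenCV 4.12 (cv2) and the standard library are available. Lean on these libraries where they do the work, as an engineer would, in place of code of your own. Each camera call takes 0.05 s, during which the arm holds its last target.

## Working session

There is one attempt and no reset: what is moved stays moved. The work goes in short steps, Python scripts to look and compute and a shell command to move; the robot and the scene stay as the last step left them, time stands still between calls to the robot, and variables do not carry over. Pictures are saved under pics/ and viewed, and the job is handed in when it is done.

```bash
ls; mkdir -p pics
python3 - <<'E'
from rig import robot, optics
import cv2, numpy as np
print(robot.get_obs())
for n in ("scene","top","wrist"):
    c=optics.camera(n)
    cv2.imwrite(f"pics/a_{n}.png",c["img"][:,:,::-1])
    np.savez(f"a_{n}.npz",**c)
    print(n,c["camera_matrix"],c["position"],c["attitude"],[k for k in c])
E
```

```text
pics
{'time': 0.0, 'q': array([ 9.34471876e-01,  5.28453955e-01,  1.43389235e+00, -3.51855345e-05,
        1.18138438e+00, -1.78493446e-01]), 'joint_velocities': array([ 2.16806014e-03,  2.07033666e-04, -5.35567461e-04,  2.80096358e-04,
        2.08208871e-04, -3.42403933e-05]), 'joint_torque': array([ 1.13240232e-03, -4.40042388e+01, -1.76593745e+01,  6.33267383e-02,
        5.83575584e-02, -1.74207762e-04]), 'position': array([0.27579285, 0.56005044, 0.2215823 ]), 'tool_rot': array([ 2.26914799e-01,  9.73914026e-01, -9.87962907e-04, -4.08640731e-04]), 'ft_force': array([-0.31238736, -0.08410111, -0.06751264]), 'moment': array([ 0.02108778, -0.00235168,  0.01433447]), 'grip_width': 0.08657548152626758}
scene [[481.38758336   0.         282.25066141]
 [  0.         481.38758336 219.02538642]
 [  0.           0.           1.        ]] [ 1.1461063  -0.50536897  1.02382952] [0.310923   0.14867851 0.39531058 0.85144062] ['img', 'depth', 'camera_matrix', 'position', 'attitude']
top [[453.71877286   0.         273.54722544]
 [  0.         453.71877286 208.0364086 ]
 [  0.           0.           1.        ]] [ 0.30129755 -0.00561716  1.22731333] [ 0.07755767 -0.07448723 -0.66897587  0.7354643 ] ['img', 'depth', 'camera_matrix', 'position', 'attitude']
wrist [[292.57983436   0.         278.51857793]
 [  0.         292.57983436 212.13365196]
 [  0.           0.           1.        ]] [0.21295585 0.59091443 0.38484593] [-0.10965166 -0.06697737  0.52358814  0.84222682] ['img', 'depth', 'camera_matrix', 'position', 'attitude']
```

View pics/a_scene.png

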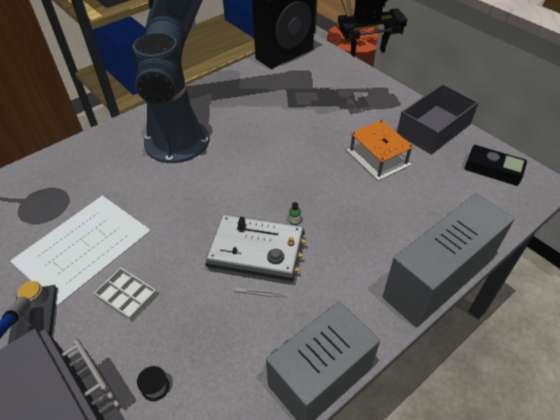

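View pics/a_top.png

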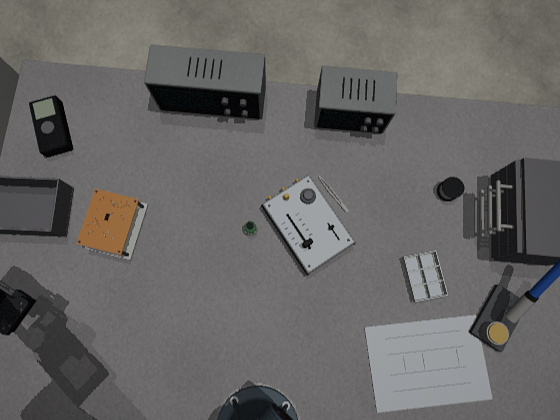

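View pics/a_wrist.png

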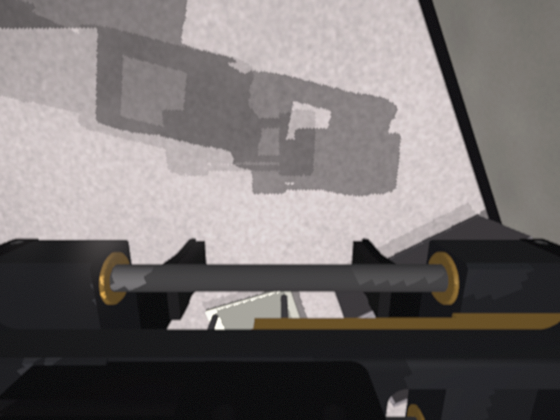

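The scene view shows the box at about (258,246), with the lever at (241,224) and the button at (276,256). In the top view the lever is at (307,243), the button at (308,196), the trim slider at (333,228) and the adapter at (286,197). Next I'll measure these in both views.

```bash
cat > h.py <<'E'
import numpy as np, cv2
from scipy.spatial.transform import Rotation as R
def load(f): return dict(np.load(f))
def ray(c,u,v):
    K=c["camera_matrix"]; d=np.array([(u-K[0,2])/K[0,0],-(v-K[1,2])/K[1,1],-1.0])
    return R.from_quat(c["attitude"]).apply(d)
def onplane(c,u,v,z):
    d=ray(c,u,v); p=c["position"]; return p+d*(z-p[2])/d[2]
def bydepth(c,u,v):
    return c["position"]+ray(c,u,v)*c["depth"][int(round(v)),int(round(u))]
def two(c1,a,c2,b):
    p,q=c1["position"],c2["position"];d,e=ray(c1,*a),ray(c2,*b)
    s=np.linalg.lstsq(np.stack([d,-e],1),q-p,rcond=None)[0]
    x,y=p+s[0]*d,q+s[1]*e; return (x+y)/2,np.linalg.norm(x-y)
def proj(c,P):
    l=R.from_quat(c["attitude"]).inv().apply(np.asarray(P)-c["position"]);K=c["camera_matrix"]
    return K[0,0]*l[0]/-l[2]+K[0,2], -K[1,1]*l[1]/-l[2]+K[1,2]
E
python3 - <<'E'
from h import *
for n,(x0,x1,y0,y1) in dict(top=(235,375,160,285),scene=(190,330,185,310)).items():
    c=load(f"a_{n}.npz"); im=c["img"][y0:y1,x0:x1,::-1]
    cv2.imwrite(f"pics/z_{n}.png",cv2.resize(im,None,fx=4.7,fy=4.7,interpolation=cv2.INTER_CUBIC))
c=load("a_top.npz")
for u,v in [(308,196),(307,243),(286,197),(333,228),(325,255),(250,228),(425,275),(120,215)]: print(u,v,bydepth(c,u,v).round(4))
m=(c["img"].min(2)>150).astype(np.uint8); m[:170]=0;m[280:]=0;m[:,:250]=0;m[:,365:]=0
cs,_=cv2.findContours(m,0,2); k=max(cs,key=cv2.contourArea); print(cv2.contourArea(k),cv2.minAreaRect(k),cv2.boxPoints(cv2.minAreaRect(k)))
for p in cv2.boxPoints(cv2.minAreaRect(k)): print(onplane(c,*p,0.055).round(4))
E
```

```text
308 196 [ 0.5936 -0.0753  0.075 ]
307 243 [ 0.4677 -0.0813  0.0905]
286 197 [ 0.5841 -0.0182  0.0804]
333 228 [ 0.518  -0.148   0.0593]
325 255 [ 0.4461 -0.1326  0.055 ]
250 228 [0.4956 0.0671 0.0703]
425 275 [ 0.4223 -0.4023  0.0234]
120 215 [0.4972 0.4056 0.073 ]
4096.0 ((308.3076477050781, 222.46151733398438), (80.43152618408203, 53.805912017822266), 56.30992889404297) [[263.61536 203.92307]
 [308.38458 174.0769 ]
 [352.99994 240.99997]
 [308.2307  270.84613]]
[0.5659 0.0389 0.055 ]
[ 0.6593 -0.0728  0.055 ]
[ 0.4895 -0.2027  0.055 ]
[ 0.4014 -0.0925  0.055 ]
```

```bash
sleep 1; ls pics
```

```text
a_scene.png
a_top.png
a_wrist.png
z_scene.png
z_top.png
```

View pics/z_top.png

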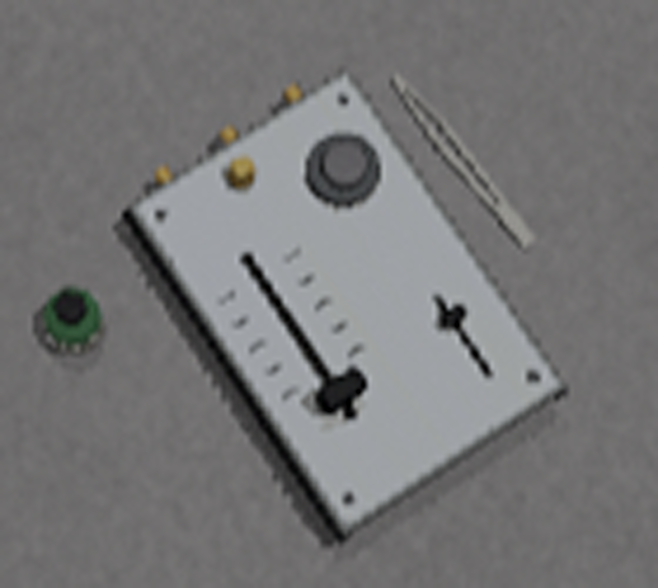

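View pics/z_scene.png

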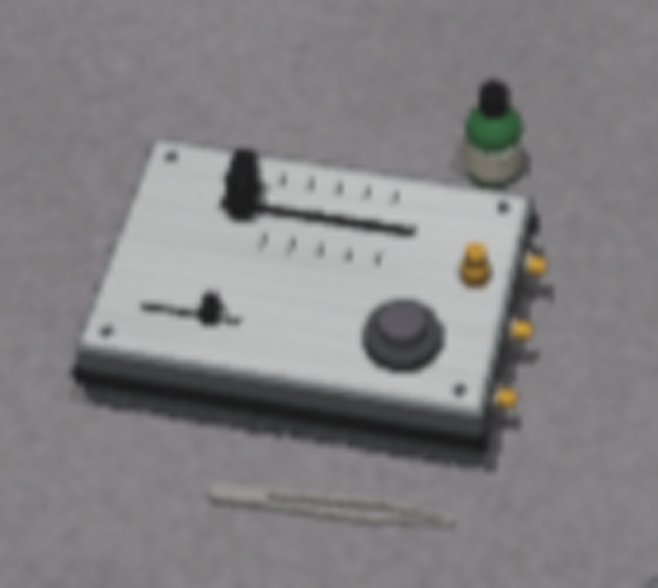

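Run:
```python
from h import *
t,s=load("a_top.npz"),load("a_scene.npz")
def bl(c,x0,y0,zx,zy,w=4):
    u0,v0=x0+zx/4.7-.4,y0+zy/4.7-.4
    g=cv2.cvtColor(c["img"],cv2.COLOR_RGB2GRAY).astype(float)
    U,V=np.meshgrid(np.arange(int(u0)-3,int(u0)+5),np.arange(int(v0)-3,int(v0)+5))
    p=g[V,U]; wt=np.clip(np.median(p)-12-p,0,None); return (wt*U).sum()/wt.sum(),(wt*V).sum()/wt.sum()
ts=[(343,100),(160,215),(348,498),(532,377)]; ss=[(460,389),(503,208),(171,156),(106,331)]
Pt=[];
for a,b in zip(ts,ss):
    A=bl(t,235,160,*a);B=bl(s,190,185,*b)
    X,e=two(t,A,s,B); pt,ps=onplane(t,*A,.055),onplane(s,*B,.055);print(X.round(4),e.round(4),pt.round(4),ps.round(4)); Pt.append([X,pt,ps])
P=np.array(Pt)
for k in range(3):
    a=P[:,k];c=a.mean(0); vx=(a[0]+a[1]-a[2]-a[3])/2; vy=(a[1]+a[2]-a[0]-a[3])/2
    print(c.round(4),np.linalg.norm(vx),np.linalg.norm(vy),np.degrees(np.arctan2(vx[1],vx[0])),np.degrees(np.arctan2(-vy[0],vy[1])))
```

```text
[ 0.6433 -0.0747  0.0585] 0.0041 [ 0.6454 -0.0732  0.055 ] [ 0.6405 -0.075   0.055 ]
[0.5584 0.0289 0.0591] 0.0012 [0.5597 0.0295 0.055 ] [0.5557 0.0306 0.055 ]
[ 0.4104 -0.0908  0.0612] 0.0026 [ 0.4116 -0.0901  0.055 ] [ 0.405  -0.0893  0.055 ]
[ 0.4928 -0.1926  0.0522] 0.0033 [ 0.4931 -0.1907  0.055 ] [ 0.4938 -0.1948  0.055 ]
[ 0.5262 -0.0823  0.0577] 0.1907614885007248 0.13248614405550452 38.5040627791144 39.14615254980696
[ 0.5275 -0.0811  0.055 ] 0.19134869921550268 0.13158574468205939 38.28660364498106 39.434266048072836
[ 0.5237 -0.0821  0.055 ] 0.19096478373030962 0.13671208846426752 38.87593932258012 39.417772014646786
```

```bash
python3 -m inch '[{"dx":-29,"dy":-34,"gripper":0},{"dx":-29,"dy":-34,"gripper":0},{"dx":-29,"dy":-34,"gripper":0},{"dx":-29,"dy":-34,"gripper":0},{"dx":-29,"dy":-34,"gripper":0},{"dx":-29,"dy":-34,"gripper":0},{"dx":-29,"dy":-34,"gripper":0}]' 10
python3 -m inch '[{"dx":-29,"dy":-34,"gripper":0},{"dx":-29,"dy":-34,"gripper":0},{"dx":-29,"dy":-34,"gripper":0},{"dx":-29,"dy":-34,"gripper":0},{"dx":-29,"dy":-34,"gripper":0},{"dx":-29,"dy":-34,"gripper":0},{"dx":-29,"dy":-34,"gripper":0},{"dx":-29,"dy":-34,"gripper":0}]'
python3 -m inch '[{"az":0.145},{"az":0.145},{"az":0.145},{"az":0.145},{"az":0.145},{"az":0.145},{"az":0.145}]'
python3 -m inch '[{"az":0.145},{"az":0.145},{"az":0.145},{"az":0.145},{"az":0.145},{"az":0.145},{"az":0.145}]'
```

```text
invalid input
invalid input
invalid input
invalid input
```

```bash
python3 -m inch '[{"ax":0,"ay":0,"az":0,"dx":-29,"dy":-34,"dz":0,"gripper":0},{"ax":0,"ay":0,"az":0,"dx":-29,"dy":-34,"dz":0,"gripper":0},{"ax":0,"ay":0,"az":0,"dx":-29,"dy":-34,"dz":0,"gripper":0},{"ax":0,"ay":0,"az":0,"dx":-29,"dy":-34,"dz":0,"gripper":0},{"ax":0,"ay":0,"az":0,"dx":-29,"dy":-34,"dz":0,"gripper":0}]' 10
```

```text
time: 0.65
position: [0.3311, 0.3424, 0.2224]
tool_rot: [0.227, 0.974, -0.0, 0.0]
ft_force: [0.6, 0.3, 0.1]
grip_width: 0.0555
```

All the keys are needed in every row. Continuing the transit.

```bash
python3 -m inch '[{"ax":0,"ay":0,"az":0,"dx":-29,"dy":-34,"dz":0,"gripper":0},{"ax":0,"ay":0,"az":0,"dx":-29,"dy":-34,"dz":0,"gripper":0},{"ax":0,"ay":0,"az":0,"dx":-29,"dy":-34,"dz":0,"gripper":0},{"ax":0,"ay":0,"az":0,"dx":-29,"dy":-34,"dz":0,"gripper":0},{"ax":0,"ay":0,"az":0,"dx":-29,"dy":-34,"dz":0,"gripper":0}]'
python3 -m inch '[{"ax":0,"ay":0,"az":0,"dx":-29,"dy":-34,"dz":0,"gripper":0},{"ax":0,"ay":0,"az":0,"dx":-29,"dy":-34,"dz":0,"gripper":0},{"ax":0,"ay":0,"az":0,"dx":-29,"dy":-34,"dz":0,"gripper":0},{"ax":0,"ay":0,"az":0,"dx":-29,"dy":-34,"dz":0,"gripper":0},{"ax":0,"ay":0,"az":0,"dx":-29,"dy":-34,"dz":0,"gripper":0}]'
python3 -m inch '[{"ax":0,"ay":0,"az":0.145,"dx":0,"dy":0,"dz":0,"gripper":0},{"ax":0,"ay":0,"az":0.145,"dx":0,"dy":0,"dz":0,"gripper":0},{"ax":0,"ay":0,"az":0.145,"dx":0,"dy":0,"dz":0,"gripper":0},{"ax":0,"ay":0,"az":0.145,"dx":0,"dy":0,"dz":0,"gripper":0},{"ax":0,"ay":0,"az":0.145,"dx":0,"dy":0,"dz":0,"gripper":0},{"ax":0,"ay":0,"az":0.145,"dx":0,"dy":0,"dz":0,"gripper":0},{"ax":0,"ay":0,"az":0.145,"dx":0,"dy":0,"dz":0,"gripper":0}]'
python3 -m inch '[{"ax":0,"ay":0,"az":0.14,"dx":0,"dy":0,"dz":0,"gripper":0},{"ax":0,"ay":0,"az":0.14,"dx":0,"dy":0,"dz":0,"gripper":0},{"ax":0,"ay":0,"az":0.14,"dx":0,"dy":0,"dz":0,"gripper":0},{"ax":0,"ay":0,"az":0.14,"dx":0,"dy":0,"dz":0,"gripper":0},{"ax":0,"ay":0,"az":0.14,"dx":0,"dy":0,"dz":0,"gripper":0},{"ax":0,"ay":0,"az":0.14,"dx":0,"dy":0,"dz":0,"gripper":0},{"ax":0,"ay":0,"az":0.14,"dx":0,"dy":0,"dz":0,"gripper":0}]'
python3 - <<'E'
from h import *
from rig import robot, optics
o=robot.get_obs(); print(o["time"],o["q"].round(3),o["position"],o["grip_width"],R.from_quat(o["tool_rot"]).as_matrix().round(4))
c=optics.camera("wrist"); np.savez("b_wrist.npz",**c); cv2.imwrite("pics/b_wrist.png",c["img"][:,:,::-1]);print(c["position"],c["attitude"])
E
```

```text
time: 1.15
position: [0.3861, 0.1258, 0.2226]
tool_rot: [0.227, 0.974, 0.0, 0.0]
ft_force: [-0.3, -0.7, 0.8]
grip_width: 0.0147
time: 1.65
position: [0.441, -0.091, 0.2225]
tool_rot: [0.227, 0.974, 0.0, -0.0]
ft_force: [0.4, 0.3, -1.1]
grip_width: 0.0008
time: 2.35
position: [0.4408, -0.089, 0.2224]
tool_rot: [0.674, 0.739, -0.0, -0.0]
ft_force: [0.2, 0.5, 0.5]
grip_width: 0.0001
time: 3.05
position: [0.4408, -0.089, 0.2224]
tool_rot: [0.942, 0.335, -0.0, -0.0]
ft_force: [-0.0, -0.2, -0.5]
grip_width: 0.0002
3.05 [-0.449  0.293  1.855  0.     0.994  0.439] [ 0.44079691 -0.0890096   0.22240606] 0.00016808898402279217 [[ 7.757e-01  6.311e-01 -4.000e-04]
 [ 6.311e-01 -7.757e-01  2.000e-04]
 [-2.000e-04 -4.000e-04 -1.000e+00]]
[ 0.49430836 -0.04532532  0.385552  ] [-0.1163732   0.05580151 -0.426205    0.89537298]
```

View pics/b_wrist.png

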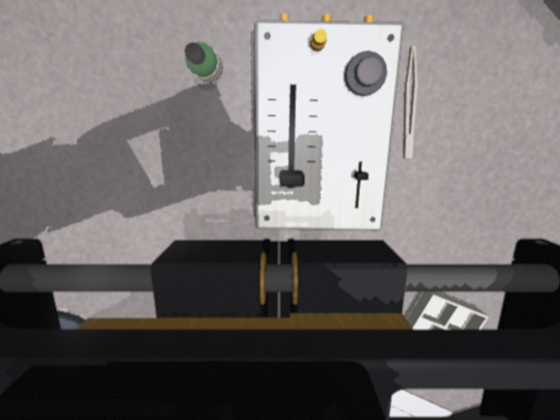

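The wrist view shows the whole panel: lever at (291,178), ticks on both sides of the slot, button at (370,70), adapter at (319,40), trim slider at (361,176), and screws at (267,218), (373,219), (267,35) and (391,37).

Run:
```python
from h import *
c=load("b_wrist.npz"); t=load("a_top.npz")
g=cv2.cvtColor(c["img"],cv2.COLOR_RGB2GRAY).astype(float)
def bl(u0,v0,w=5):
    U,V=np.meshgrid(np.arange(u0-w,u0+w+1),np.arange(v0-w,v0+w+1))
    p=g[V,U]; wt=np.clip(np.median(p)-50-p,0,None); return (wt*U).sum()/wt.sum(),(wt*V).sum()/wt.sum()
S=[bl(*x) for x in [(391,37),(267,35),(267,218),(373,219)]]
a=np.array([onplane(c,*s,.055) for s in S]); print(np.round(S,1)); print(a.round(4)); print([bydepth(c,*s).round(4) for s in S])
ctr=a.mean(0); vx=(a[0]+a[1]-a[2]-a[3])/2; vy=(a[1]+a[2]-a[0]-a[3])/2
print(ctr.round(4),np.linalg.norm(vx),np.linalg.norm(vy),np.degrees(np.arctan2(vx[1],vx[0])),np.degrees(np.arctan2(-vy[0],vy[1])))
yaw=np.arctan2(vx[1],vx[0]);B=np.array([[np.cos(yaw),-np.sin(yaw)],[np.sin(yaw),np.cos(yaw)]])
for n,p in dict(lever=(-.045,.035),btn=(.06,-.038)).items(): print(n,ctr[:2]+B@p)
for n,uv in dict(button=(370,70),adapter=(319,38),trim=(361,175),lev=(291,173)).items():
    P=bydepth(c,*uv);print(n,P.round(4),(B.T@(P[:2]-ctr[:2])).round(4))
d,e=c["depth"],c["img"]
for n,(x0,x1,y0,y1) in dict(lev=(272,312,160,195),btn=(340,392,45,100)).items():
  for v in range(y0,y1,4): print(n,v,[int(1000*bydepth(c,u,v)[2]) for u in range(x0,x1,4)])
cv2.imwrite("pics/b_zoom.png",cv2.resize(e[10:235,245:415,::-1],None,fx=2.6,fy=2.6,interpolation=cv2.INTER_CUBIC))
```

```text
[[390.3  37.4]
 [266.9  35.4]
 [266.3 217.6]
 [372.2 219. ]]
[[ 0.6389 -0.0729  0.055 ]
 [ 0.5618  0.0249  0.055 ]
 [ 0.412  -0.0934  0.055 ]
 [ 0.4892 -0.1911  0.055 ]]
[array([ 0.6379, -0.0727,  0.0573]), array([0.5614, 0.0245, 0.0573]), array([ 0.4125, -0.093 ,  0.0571]), array([ 0.4893, -0.1894,  0.059 ])]
[ 0.5255 -0.0831  0.055 ] 0.19082524650945884 0.12455858033748193 38.299689950568435 38.2729274814901
lever [ 0.4684786  -0.08352336]
btn [ 0.59612403 -0.07573592]
button [ 0.5964 -0.0756  0.0782] [ 0.0603 -0.0381]
adapter [ 0.5854 -0.0196  0.0809] [0.0864 0.0127]
trim [ 0.5174 -0.1401  0.0723] [-0.0416 -0.0397]
lev [ 0.4731 -0.0785  0.09  ] [-0.0383  0.0361]
lev 160 [57, 56, 55, 55, 55, 57, 55, 56, 54, 57]
lev 164 [56, 55, 56, 55, 57, 55, 55, 57, 55, 56]
lev 168 [56, 56, 57, 55, 57, 56, 56, 55, 55, 55]
lev 172 [56, 56, 76, 81, 82, 80, 80, 79, 55, 57]
lev 176 [56, 55, 91, 93, 93, 92, 91, 90, 90, 56]
lev 180 [55, 56, 90, 92, 91, 92, 92, 93, 91, 55]
lev 184 [57, 56, 90, 92, 91, 91, 93, 92, 89, 56]
lev 188 [56, 56, 57, 57, 55, 56, 55, 57, 56, 57]
lev 192 [55, 55, 56, 56, 55, 55, 5
[... 155 characters left out ...]
 55, 56, 66, 68, 68, 68, 66, 56, 55, 55]
btn 57 [54, 57, 56, 56, 68, 69, 68, 67, 67, 68, 68, 56, 56]
btn 61 [56, 56, 57, 67, 67, 69, 78, 78, 78, 77, 68, 66, 55]
btn 65 [56, 56, 68, 70, 68, 77, 78, 77, 77, 77, 78, 69, 56]
btn 69 [57, 56, 67, 67, 75, 77, 77, 78, 77, 78, 77, 67, 57]
btn 73 [56, 59, 67, 67, 74, 78, 77, 78, 77, 77, 78, 69, 55]
btn 77 [57, 58, 68, 67, 74, 76, 77, 78, 77, 79, 77, 65, 55]
btn 81 [56, 55, 67, 68, 66, 77, 78, 78, 77, 77, 68, 69, 55]
btn 85 [56, 58, 64, 68, 68, 67, 74, 77, 69, 67, 66, 55, 56]
btn 89 [56, 56, 57, 67, 68, 67, 68, 66, 68, 67, 56, 56, 56]
btn 93 [56, 56, 56, 54, 67, 67, 67, 68, 66, 54, 57, 57, 56]
btn 97 [55, 56, 56, 55, 56, 56, 55, 57, 55, 55, 56, 56, 56]
```

View pics/b_zoom.png

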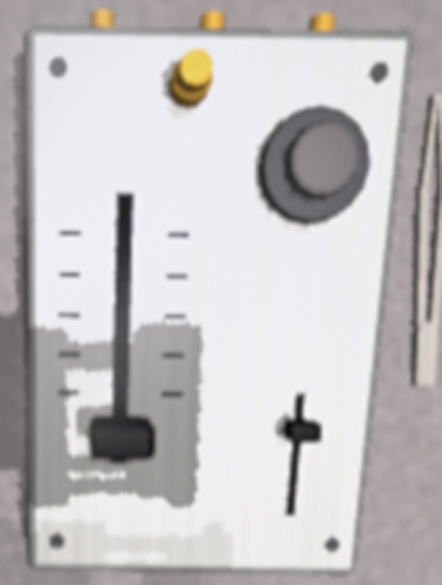

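The wrist view agrees with the given geometry to within about 2 mm: panel 55–57 mm, lever top 91 mm, button top 77 mm, collar 67.5 mm, yaw 38.3–38.9°. I'll line up behind the lever and descend.

```bash
python3 -m inch '[{"ax":0,"ay":0,"az":0.01,"dx":-8,"dy":12.5,"dz":0,"gripper":0},{"ax":0,"ay":0,"az":0,"dx":0,"dy":0,"dz":40,"gripper":0},{"ax":0,"ay":0,"az":0,"dx":0,"dy":0,"dz":40,"gripper":0},{"ax":0,"ay":0,"az":0,"dx":0,"dy":0,"dz":40,"gripper":0},{"ax":0,"ay":0,"az":0,"dx":0,"dy":0,"dz":0,"gripper":0}]'
python3 - <<'E'
from h import *
from rig import robot, optics
o=robot.get_obs(); print(o["time"],o["position"],o["ft_force"])
for n in ("wrist","scene","top"):
    c=optics.camera(n); np.savez(f"c_{n}.npz",**c)
    im=c["img"][:,:,::-1]
    if n!="wrist": 
        u,v=map(int,proj(c,[.47,-.08,.08])); im=cv2.resize(im[v-60:v+60,u-75:u+75],None,fx=4,fy=4,interpolation=cv2.INTER_CUBIC)
    cv2.imwrite(f"pics/c_{n}.png",im)
E
```

```text
time: 3.6
position: [0.4396, -0.1033, 0.0983]
tool_rot: [0.943, 0.334, -0.004, -0.004]
ft_force: [-0.7, 0.7, 0.4]
grip_width: 0.0005
3.6 [ 0.43963567 -0.1032589   0.09834999] [-0.66673609  0.72255246  0.35520265]
```

View pics/c_wrist.png

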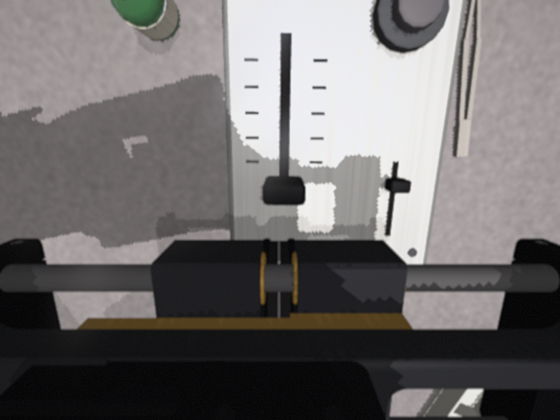

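View pics/c_scene.png

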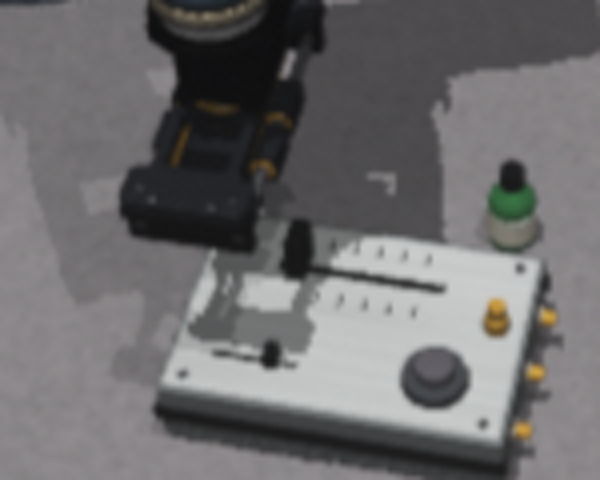

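```bash
python3 -m inch '[{"ax":0,"ay":0,"az":0,"dx":0,"dy":2,"dz":13,"gripper":0},{"ax":0,"ay":0,"az":0,"dx":0,"dy":0,"dz":13.5,"gripper":0},{"ax":0,"ay":0,"az":0,"dx":5,"dy":0,"dz":0,"gripper":0},{"ax":0,"ay":0,"az":0,"dx":5,"dy":0,"dz":0,"gripper":0},{"ax":0,"ay":0,"az":0,"dx":0,"dy":0,"dz":0,"gripper":0}]'
python3 - <<'E'
from h import *
from rig import robot, optics
o=robot.get_obs(); p=o["position"];B=np.array([np.cos(np.radians(38.5)),np.sin(np.radians(38.5))])
print(o["time"],p,o["ft_force"],R.from_quat(o["tool_rot"]).as_matrix().round(3)); d=p[:2]-[.4685,-.083];print(d@B, -d[0]*B[1]+d[1]*B[0])
for n in ("wrist","scene","top"):
    c=optics.camera(n); np.savez(f"d_{n}.npz",**c)
    im=c["img"][:,:,::-1]
    if n!="wrist": 
        u,v=map(int,proj(c,[.47,-.08,.08])); im=cv2.resize(im[v-60:v+60,u-75:u+75],None,fx=4,fy=4,interpolation=cv2.INTER_CUBIC)
    cv2.imwrite(f"pics/d_{n}.png",im)
E
```

```text
time: 4.25
position: [0.4537, -0.0994, 0.0777]
tool_rot: [0.943, 0.333, 0.002, 0.002]
ft_force: [-0.3, 0.2, 0.4]
grip_width: 0.0005
4.25 [ 0.45369654 -0.09937462  0.0777018 ] [-0.31065131  0.16453673  0.41136628] [[ 0.778  0.629  0.004]
 [ 0.629 -0.778 -0.002]
 [ 0.002  0.004 -1.   ]]
-0.021778748970733314 -0.0035995451664429714
```

View pics/d_wrist.png

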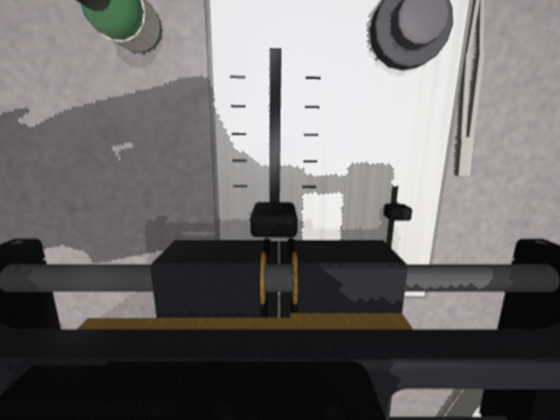

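View pics/d_scene.png

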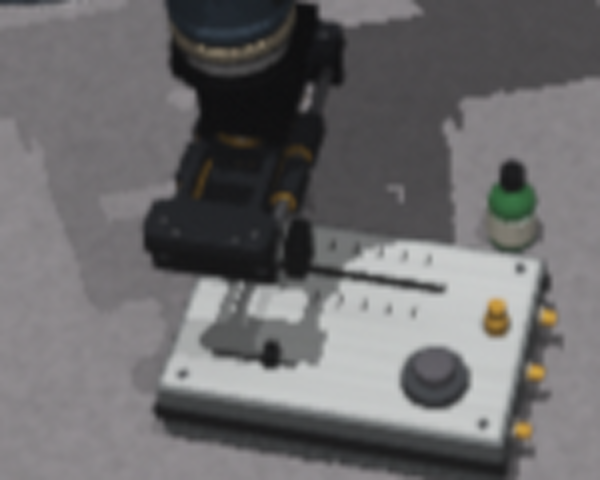

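```bash
cat > st.py <<'E'
from h import *
from rig import robot
o=robot.get_obs(); p=o["position"];B=np.array([np.cos(np.radians(38.5)),np.sin(np.radians(38.5))])
d=p[:2]-[.4685,-.083];f=o["ft_force"]
print("t %.2f along %.2f lat %.2f z %.2f | F along %.1f lat %.1f z %.1f"%(o["time"],1e3*d@B,1e3*(-d[0]*B[1]+d[1]*B[0]),1e3*p[2],f[:2]@B,-f[0]*B[1]+f[1]*B[0],f[2]))
E
python3 st.py; python3 -m inch '[{"ax":0,"ay":0,"az":0,"dx":0,"dy":0,"dz":0,"gripper":0},{"ax":0,"ay":0,"az":0,"dx":0,"dy":0,"dz":0,"gripper":0}]'; python3 st.py
python3 -m inch '[{"ax":0,"ay":0,"az":0,"dx":0,"dy":-2,"dz":4,"gripper":0},{"ax":0,"ay":0,"az":0,"dx":0,"dy":0,"dz":0,"gripper":0},{"ax":0,"ay":0,"az":0,"dx":0,"dy":0,"dz":0,"gripper":0},{"ax":0,"ay":0,"az":0,"dx":0,"dy":0,"dz":0,"gripper":0}]'; python3 st.py
```

```text
t 4.40 along -22.72 lat -2.62 z 76.89 | F along 0.5 lat 0.6 z -0.4
time: 4.6
position: [0.4517, -0.0991, 0.0762]
tool_rot: [0.943, 0.333, 0.0, 0.0]
ft_force: [0.3, 0.4, 0.9]
grip_width: 0.0004
t 4.60 along -23.16 lat -2.19 z 76.20 | F along 0.4 lat 0.1 z 0.9
time: 5.0
position: [0.4505, -0.0976, 0.0719]
tool_rot: [0.943, 0.333, -0.0, -0.0]
ft_force: [0.3, -0.1, -0.0]
grip_width: 0.0005
t 5.00 along -23.17 lat -0.19 z 71.91 | F along 0.2 lat -0.3 z -0.0
```

```bash
python3 -m inch '[{"ax":0,"ay":0,"az":0,"dx":2,"dy":0,"dz":0,"gripper":0},{"ax":0,"ay":0,"az":0,"dx":2,"dy":0,"dz":0,"gripper":0},{"ax":0,"ay":0,"az":0,"dx":0,"dy":0,"dz":0,"gripper":0}]'>/dev/null; python3 st.py
for i in 1 ; do python3 -m inch '[{"ax":0,"ay":0,"az":0,"dx":1,"dy":0,"dz":0,"gripper":0},{"ax":0,"ay":0,"az":0,"dx":0,"dy":0,"dz":0,"gripper":0}]'>/dev/null; python3 st.py; done
python3 -m inch '[{"ax":0,"ay":0,"az":0,"dx":1,"dy":0,"dz":0,"gripper":0},{"ax":0,"ay":0,"az":0,"dx":0,"dy":0,"dz":0,"gripper":0}]'>/dev/null; python3 st.py
python3 -m inch '[{"ax":0,"ay":0,"az":0,"dx":1,"dy":0,"dz":0,"gripper":0},{"ax":0,"ay":0,"az":0,"dx":0,"dy":0,"dz":0,"gripper":0}]'>/dev/null; python3 st.py
python3 -m inch '[{"ax":0,"ay":0,"az":0,"dx":1,"dy":0,"dz":0,"gripper":0},{"ax":0,"ay":0,"az":0,"dx":0,"dy":0,"dz":0,"gripper":0}]'>/dev/null; python3 st.py
python3 -m inch '[{"ax":0,"ay":0,"az":0,"dx":1,"dy":0,"dz":0,"gripper":0},{"ax":0,"ay":0,"az":0,"dx":0,"dy":0,"dz":0,"gripper":0}]'>/dev/null; python3 st.py
python3 -m inch '[{"ax":0,"ay":0,"az":0,"dx":1,"dy":0,"dz":0,"gripper":0},{"ax":0,"ay":0,"az":0,"dx":0,"dy":0,"dz":0,"gripper":0}]'>/dev/null; python3 st.py
```

```text
t 5.30 along -18.79 lat -0.39 z 72.10 | F along 0.5 lat -0.5 z 0.7
t 5.50 along -17.98 lat -0.21 z 72.08 | F along -0.6 lat -0.1 z -0.2
t 5.70 along -17.17 lat -0.13 z 72.06 | F along -0.4 lat -0.3 z -0.4
t 5.90 along -16.33 lat -0.12 z 72.05 | F along -2.0 lat -0.5 z 0.7
t 6.10 along -15.36 lat -0.14 z 72.06 | F along -3.5 lat -0.7 z 0.5
t 6.30 along -14.33 lat -0.10 z 72.06 | F along -4.9 lat -2.1 z 1.3
t 6.50 along -13.16 lat -0.09 z 72.05 | F along -4.2 lat -0.8 z 1.7
```

Contact came at about −17 mm, and the force rose to about 4.5 N a few mm on, matching the stated feel. Continuing.

```bash
python3 -m inch '[{"ax":0,"ay":0,"az":0,"dx":1,"dy":0,"dz":0,"gripper":0},{"ax":0,"ay":0,"az":0,"dx":1,"dy":0,"dz":0,"gripper":0}]'>/dev/null; python3 st.py
python3 -m inch '[{"ax":0,"ay":0,"az":0,"dx":1,"dy":0,"dz":0,"gripper":0},{"ax":0,"ay":0,"az":0,"dx":1,"dy":0,"dz":0,"gripper":0}]'>/dev/null; python3 st.py
python3 -m inch '[{"ax":0,"ay":0,"az":0,"dx":1,"dy":0,"dz":0,"gripper":0},{"ax":0,"ay":0,"az":0,"dx":1,"dy":0,"dz":0,"gripper":0}]'>/dev/null; python3 st.py
python3 -m inch '[{"ax":0,"ay":0,"az":0,"dx":1,"dy":0,"dz":0,"gripper":0},{"ax":0,"ay":0,"az":0,"dx":1,"dy":0,"dz":0,"gripper":0}]'>/dev/null; python3 st.py
python3 -m inch '[{"ax":0,"ay":0,"az":0,"dx":1,"dy":0,"dz":0,"gripper":0},{"ax":0,"ay":0,"az":0,"dx":1,"dy":0,"dz":0,"gripper":0}]'>/dev/null; python3 st.py
python3 -m inch '[{"ax":0,"ay":0,"az":0,"dx":1,"dy":0,"dz":0,"gripper":0},{"ax":0,"ay":0,"az":0,"dx":1,"dy":0,"dz":0,"gripper":0}]'>/dev/null; python3 st.py
python3 -m inch '[{"ax":0,"ay":0,"az":0,"dx":1,"dy":0,"dz":0,"gripper":0},{"ax":0,"ay":0,"az":0,"dx":1,"dy":0,"dz":0,"gripper":0}]'>/dev/null; python3 st.py
python3 -m inch '[{"ax":0,"ay":0,"az":0,"dx":1,"dy":0,"dz":0,"gripper":0},{"ax":0,"ay":0,"az":0,"dx":1,"dy":0,"dz":0,"gripper":0}]'>/dev/null; python3 st.py
python3 - <<'E'
from h import *
from rig import optics
c=optics.camera("wrist"); np.savez("e_wrist.npz",**c); cv2.imwrite("pics/e_wrist.png",c["img"][:,:,::-1])
E
```

```text
t 6.70 along -10.90 lat -0.15 z 72.04 | F along -3.5 lat -1.0 z 0.4
t 6.90 along -8.33 lat -0.31 z 72.05 | F along 0.2 lat -0.5 z -0.2
t 7.10 along -6.66 lat -0.17 z 72.06 | F along 0.4 lat -0.3 z 0.1
t 7.30 along -4.92 lat -0.07 z 72.04 | F along -0.0 lat -0.4 z 0.4
t 7.50 along -3.04 lat -0.06 z 72.05 | F along 0.2 lat 1.0 z 0.3
t 7.70 along -1.18 lat -0.07 z 72.06 | F along -1.0 lat -0.6 z 1.5
t 7.90 along 0.48 lat -0.04 z 72.05 | F along -3.5 lat -0.9 z 1.3
t 8.10 along 2.47 lat -0.05 z 72.06 | F along -4.9 lat -1.5 z 1.2
```

View pics/e_wrist.png

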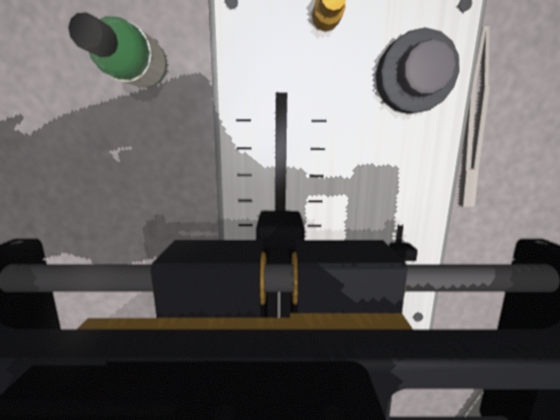

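The first click's snap came at about −9 mm and contact resumed at about −1.5 mm. The wrist view shows the lever at (281,228), just past the first tick pair (row 225). Continuing to the second click.

```bash
python3 -m inch '[{"ax":0,"ay":0,"az":0,"dx":1,"dy":0,"dz":0,"gripper":0},{"ax":0,"ay":0,"az":0,"dx":1,"dy":0,"dz":0,"gripper":0}]'>/dev/null; python3 st.py
python3 -m inch '[{"ax":0,"ay":0,"az":0,"dx":1,"dy":0,"dz":0,"gripper":0},{"ax":0,"ay":0,"az":0,"dx":1,"dy":0,"dz":0,"gripper":0}]'>/dev/null; python3 st.py
python3 -m inch '[{"ax":0,"ay":0,"az":0,"dx":1,"dy":0,"dz":0,"gripper":0},{"ax":0,"ay":0,"az":0,"dx":1,"dy":0,"dz":0,"gripper":0}]'>/dev/null; python3 st.py
python3 -m inch '[{"ax":0,"ay":0,"az":0,"dx":1,"dy":0,"dz":0,"gripper":0},{"ax":0,"ay":0,"az":0,"dx":1,"dy":0,"dz":0,"gripper":0}]'>/dev/null; python3 st.py
python3 -m inch '[{"ax":0,"ay":0,"az":0,"dx":1,"dy":0,"dz":0,"gripper":0},{"ax":0,"ay":0,"az":0,"dx":1,"dy":0,"dz":0,"gripper":0}]'>/dev/null; python3 st.py
python3 -m inch '[{"ax":0,"ay":0,"az":0,"dx":1,"dy":0,"dz":0,"gripper":0},{"ax":0,"ay":0,"az":0,"dx":1,"dy":0,"dz":0,"gripper":0}]'>/dev/null; python3 st.py
python3 -m inch '[{"ax":0,"ay":0,"az":0,"dx":1,"dy":0,"dz":0,"gripper":0},{"ax":0,"ay":0,"az":0,"dx":1,"dy":0,"dz":0,"gripper":0}]'>/dev/null; python3 st.py
python3 - <<'E'
from h import *
from rig import optics
c=optics.camera("wrist"); np.savez("f_wrist.npz",**c); cv2.imwrite("pics/f_wrist.png",c["img"][:,:,::-1])
E
```

```text
t 8.35 along 4.96 lat -0.06 z 72.06 | F along -2.3 lat -0.4 z 0.4
t 8.55 along 7.63 lat -0.04 z 72.06 | F along -1.1 lat 0.3 z 0.7
t 8.75 along 9.33 lat 0.08 z 72.03 | F along 0.3 lat 0.5 z 1.4
t 8.95 along 11.07 lat 0.04 z 72.04 | F along -0.4 lat 0.1 z 0.8
t 9.15 along 12.96 lat 0.04 z 72.03 | F along 0.3 lat -0.2 z 0.9
t 9.35 along 14.84 lat 0.00 z 72.07 | F along -0.6 lat 0.2 z 0.3
t 9.55 along 16.46 lat 0.05 z 72.06 | F along -3.6 lat -1.2 z 1.1
```

View pics/f_wrist.png

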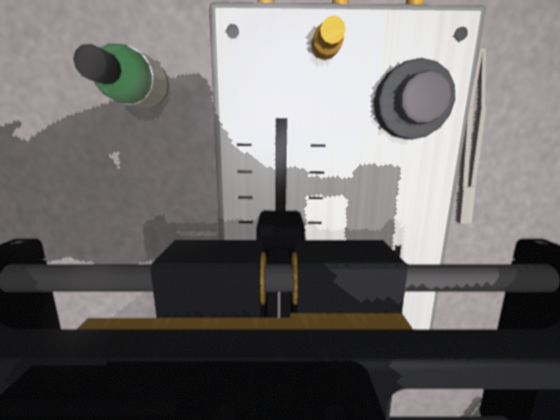

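The second click is in: force fell to zero at about +7.5 mm and contact came back at about +15 mm. The view shows the lever beside the second tick pair (row 222), with three pairs ahead of it. The third snap is due at about +23, so I'll stop at about +26.

```bash
python3 -m inch '[{"ax":0,"ay":0,"az":0,"dx":1,"dy":0,"dz":0,"gripper":0},{"ax":0,"ay":0,"az":0,"dx":1,"dy":0,"dz":0,"gripper":0}]'>/dev/null; python3 st.py
python3 -m inch '[{"ax":0,"ay":0,"az":0,"dx":1,"dy":0,"dz":0,"gripper":0},{"ax":0,"ay":0,"az":0,"dx":1,"dy":0,"dz":0,"gripper":0}]'>/dev/null; python3 st.py
python3 -m inch '[{"ax":0,"ay":0,"az":0,"dx":1,"dy":0,"dz":0,"gripper":0},{"ax":0,"ay":0,"az":0,"dx":1,"dy":0,"dz":0,"gripper":0}]'>/dev/null; python3 st.py
python3 -m inch '[{"ax":0,"ay":0,"az":0,"dx":1,"dy":0,"dz":0,"gripper":0},{"ax":0,"ay":0,"az":0,"dx":0,"dy":0,"dz":0,"gripper":0}]'>/dev/null; python3 st.py
python3 -m inch '[{"ax":0,"ay":0,"az":0,"dx":1,"dy":0,"dz":0,"gripper":0},{"ax":0,"ay":0,"az":0,"dx":0,"dy":0,"dz":0,"gripper":0}]'>/dev/null; python3 st.py
python3 -m inch '[{"ax":0,"ay":0,"az":0,"dx":1,"dy":0,"dz":0,"gripper":0},{"ax":0,"ay":0,"az":0,"dx":0,"dy":0,"dz":0,"gripper":0}]'>/dev/null; python3 st.py
```

```text
t 9.80 along 18.46 lat 0.06 z 72.05 | F along -4.9 lat -2.4 z 1.3
t 10.00 along 20.96 lat 0.04 z 72.05 | F along -2.5 lat -0.6 z 0.5
t 10.20 along 23.66 lat 0.07 z 72.04 | F along -0.1 lat 0.1 z 0.5
t 10.40 along 24.40 lat 0.12 z 72.05 | F along -0.1 lat 0.1 z -0.1
t 10.60 along 25.09 lat 0.12 z 72.05 | F along -0.0 lat 0.4 z 0.5
t 10.80 along 26.01 lat 0.06 z 72.07 | F along -0.3 lat -0.0 z -0.3
```

The third snap came at about +23 mm and the force is now zero. I'll back off, rise and check.

```bash
python3 -m inch '[{"ax":0,"ay":0,"az":0,"dx":-8,"dy":0,"dz":0,"gripper":0},{"ax":0,"ay":0,"az":0,"dx":-12,"dy":0,"dz":0,"gripper":0},{"ax":0,"ay":0,"az":0,"dx":0,"dy":0,"dz":-25,"gripper":0},{"ax":0,"ay":0,"az":0,"dx":0,"dy":0,"dz":-40,"gripper":0},{"ax":0,"ay":0,"az":0,"dx":0,"dy":0,"dz":-40,"gripper":0},{"ax":0,"ay":0,"az":0,"dx":0,"dy":0,"dz":0,"gripper":0},{"ax":0,"ay":0,"az":0,"dx":0,"dy":0,"dz":0,"gripper":0}]'; python3 st.py
python3 - <<'E'
from h import *
from rig import robot,optics
for n in ("wrist","scene"):
    c=optics.camera(n); np.savez(f"g_{n}.npz",**c); im=c["img"][:,:,::-1]
    if n=="scene":
        u,v=map(int,proj(c,[.52,-.08,.06])); im=cv2.resize(im[v-60:v+60,u-75:u+75],None,fx=4,fy=4,interpolation=cv2.INTER_CUBIC)
    cv2.imwrite(f"pics/g_{n}.png",im)
E
```

```text
time: 11.5
position: [0.4726, -0.0799, 0.1777]
tool_rot: [0.943, 0.333, 0.001, 0.001]
ft_force: [-0.4, -0.5, 0.4]
grip_width: 0.0009
t 11.50 along 5.18 lat -0.14 z 177.67 | F along -0.6 lat -0.2 z 0.4
```

View pics/g_wrist.png

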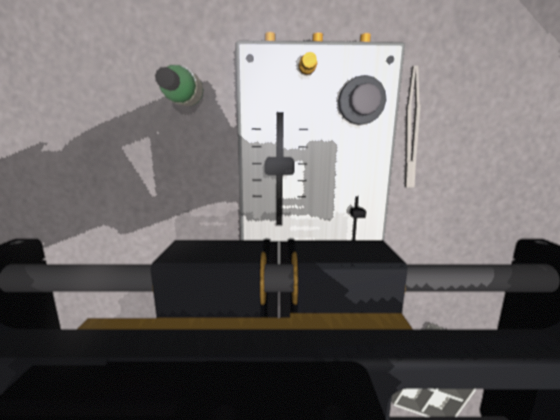

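View pics/g_scene.png

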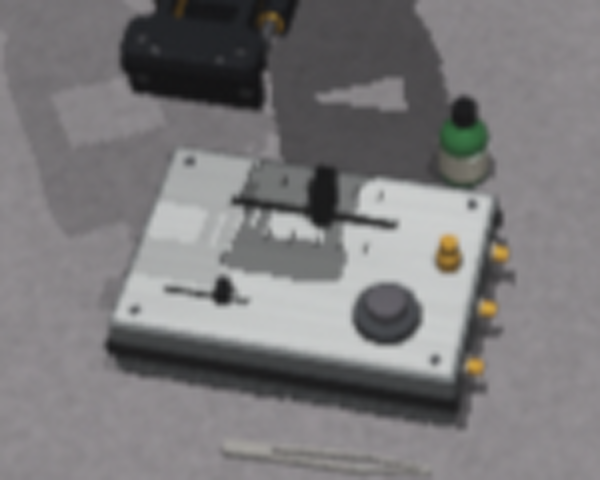

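The lever at (279,166) sits at the third tick pair, with two pairs above it and two below. I'll put numbers on that and locate the button from this view too.

Run:
```python
from h import *
from rig import robot
y=np.radians(38.4);B=np.array([[np.cos(y),np.sin(y)],[-np.sin(y),np.cos(y)]])
def at(f,rng,zlo,zhi):
    c=load(f);x0,x1,y0,y1=rng;P=[]
    for v in range(y0,y1):
        for u in range(x0,x1):
            p=bydepth(c,u,v)
            if zlo<p[2]<zhi:P.append(p)
    P=np.array(P);r=cv2.minAreaRect(P[:,:2].astype(np.float32));m=P.mean(0)
    return m.round(4),np.round(r[0],4),np.round(r[1],4),len(P)
L0=at("b_wrist.npz",(270,315,160,195),.086,.097);L1=at("g_wrist.npz",(260,300,150,182),.086,.097)
print(L0);print(L1);print("travel",B@(L1[0]-L0[0])[:2])
for f,r in (("b_wrist.npz",(335,395,40,105)),("g_wrist.npz",(330,395,65,130))):
    b=at(f,r,.0745,.083);print("btn",b, B@(b[0][:2]-[.5255,-.083]))
p=robot.get_obs()["position"]; T=R.from_quat(robot.get_obs()["tool_rot"]).as_matrix(); print(p,(T.T@(np.array([.5962,-.0757,.077])-p)).round(4))
```

```text
(array([ 0.4685, -0.083 ,  0.0915]), array([ 0.4683, -0.0832]), array([0.0135, 0.0255]), 350)
(array([ 0.5063, -0.0536,  0.0916]), array([ 0.5061, -0.0539]), array([0.0138, 0.0248]), 494)
travel [ 0.04788536 -0.0004388 ]
btn (array([ 0.595 , -0.0755,  0.0777]), array([ 0.5953, -0.0757]), array([0.0247, 0.0247]), 590) [ 0.0591253  -0.03729207]
btn (array([ 0.5952, -0.0752,  0.0777]), array([ 0.5956, -0.0755]), array([0.0246, 0.025 ]), 749) [ 0.05946839 -0.03718119]
[ 0.47160967 -0.07925529  0.17600839] [0.0994 0.0756 0.0987]
```

Lever travel measures 47.9 mm, so it is in the third click. Now to the button.

```bash
python3 -m inch '[{"ax":0,"ay":0,"az":0,"dx":33,"dy":25,"dz":0,"gripper":0},{"ax":0,"ay":0,"az":0,"dx":33,"dy":25,"dz":0,"gripper":0},{"ax":0,"ay":0,"az":0,"dx":33,"dy":25,"dz":0,"gripper":0},{"ax":0,"ay":0,"az":0,"dx":0,"dy":0,"dz":40,"gripper":0},{"ax":0,"ay":0,"az":0,"dx":0,"dy":0,"dz":40,"gripper":0},{"ax":0,"ay":0,"az":0,"dx":0,"dy":0,"dz":0,"gripper":0},{"ax":0,"ay":0,"az":0,"dx":0,"dy":0,"dz":0,"gripper":0},{"ax":0,"ay":0,"az":0,"dx":0,"dy":0,"dz":0,"gripper":0}]'; python3 st.py
```

```text
time: 12.4
position: [0.598, -0.076, 0.0982]
tool_rot: [0.943, 0.333, 0.001, 0.001]
ft_force: [0.1, -0.3, -0.1]
grip_width: 0.0003
t 12.40 along 105.75 lat -75.15 z 98.17 | F along -0.1 lat -0.3 z -0.1
```

```bash
python3 -m inch '[{"ax":0,"ay":0,"az":0,"dx":-1.5,"dy":-1,"dz":8,"gripper":0},{"ax":0,"ay":0,"az":0,"dx":0,"dy":0,"dz":8,"gripper":0},{"ax":0,"ay":0,"az":0,"dx":0,"dy":0,"dz":0,"gripper":0},{"ax":0,"ay":0,"az":0,"dx":0,"dy":0,"dz":0,"gripper":0}]'; python3 st.py
python3 -m inch '[{"ax":0,"ay":0,"az":0,"dx":0,"dy":0,"dz":2,"gripper":0},{"ax":0,"ay":0,"az":0,"dx":0,"dy":0,"dz":0,"gripper":0}]' >/dev/null; python3 st.py
python3 -m inch '[{"ax":0,"ay":0,"az":0,"dx":0,"dy":0,"dz":2,"gripper":0},{"ax":0,"ay":0,"az":0,"dx":0,"dy":0,"dz":0,"gripper":0}]' >/dev/null; python3 st.py
python3 -m inch '[{"ax":0,"ay":0,"az":0,"dx":0,"dy":0,"dz":1,"gripper":0},{"ax":0,"ay":0,"az":0,"dx":0,"dy":0,"dz":0,"gripper":0}]' >/dev/null; python3 st.py
python3 -m inch '[{"ax":0,"ay":0,"az":0,"dx":0,"dy":0,"dz":1,"gripper":0},{"ax":0,"ay":0,"az":0,"dx":0,"dy":0,"dz":0,"gripper":0}]' >/dev/null; python3 st.py
python3 -m inch '[{"ax":0,"ay":0,"az":0,"dx":0,"dy":0,"dz":1,"gripper":0},{"ax":0,"ay":0,"az":0,"dx":0,"dy":0,"dz":0,"gripper":0}]' >/dev/null; python3 st.py
```

```text
time: 12.8
position: [0.5954, -0.0757, 0.0812]
tool_rot: [0.943, 0.333, 0.0, 0.0]
ft_force: [-0.1, -0.2, 0.1]
grip_width: 0.0007
t 12.80 along 103.83 lat -73.33 z 81.20 | F along -0.2 lat -0.1 z 0.1
t 13.00 along 103.93 lat -73.41 z 79.06 | F along -0.8 lat 0.1 z 0.1
t 13.20 along 104.08 lat -73.58 z 77.12 | F along -0.4 lat -0.0 z 1.9
t 13.40 along 104.07 lat -73.59 z 76.22 | F along 0.1 lat -0.0 z 2.2
t 13.60 along 104.07 lat -73.61 z 75.20 | F along 0.8 lat 0.4 z 2.8
t 13.80 along 104.04 lat -73.58 z 74.16 | F along 0.4 lat -0.8 z 3.4
```

```bash
python3 -m inch '[{"ax":0,"ay":0,"az":0,"dx":0,"dy":0,"dz":1,"gripper":0},{"ax":0,"ay":0,"az":0,"dx":0,"dy":0,"dz":0,"gripper":0}]' >/dev/null; python3 st.py
python3 -m inch '[{"ax":0,"ay":0,"az":0,"dx":0,"dy":0,"dz":1,"gripper":0},{"ax":0,"ay":0,"az":0,"dx":0,"dy":0,"dz":0,"gripper":0}]' >/dev/null; python3 st.py
python3 -m inch '[{"ax":0,"ay":0,"az":0,"dx":0,"dy":0,"dz":1,"gripper":0},{"ax":0,"ay":0,"az":0,"dx":0,"dy":0,"dz":0,"gripper":0}]' >/dev/null; python3 st.py
python3 -m inch '[{"ax":0,"ay":0,"az":0,"dx":0,"dy":0,"dz":0.6,"gripper":0},{"ax":0,"ay":0,"az":0,"dx":0,"dy":0,"dz":0,"gripper":0}]' >/dev/null; python3 st.py
```

```text
t 14.00 along 104.07 lat -73.56 z 73.14 | F along 0.3 lat -0.6 z 4.1
t 14.20 along 104.07 lat -73.60 z 72.15 | F along 0.9 lat -0.8 z 3.8
t 14.40 along 104.06 lat -73.57 z 71.41 | F along 0.8 lat -1.0 z 6.3
t 14.60 along 104.07 lat -73.62 z 71.38 | F along 0.3 lat 1.1 z 9.5
```

The tip stopped at z = 71.4 mm while the force rose to 9.5 N, so the button is bottomed after about 6 mm. Letting go and rising clear.

```bash
python3 -m inch '[{"ax":0,"ay":0,"az":0,"dx":0,"dy":0,"dz":0,"gripper":0},{"ax":0,"ay":0,"az":0,"dx":0,"dy":0,"dz":-5,"gripper":0},{"ax":0,"ay":0,"az":0,"dx":0,"dy":0,"dz":-15,"gripper":0},{"ax":0,"ay":0,"az":0,"dx":0,"dy":0,"dz":-40,"gripper":0},{"ax":0,"ay":0,"az":0,"dx":0,"dy":0,"dz":-40,"gripper":0},{"ax":0,"ay":0,"az":0,"dx":-40,"dy":0,"dz":0,"gripper":0},{"ax":0,"ay":0,"az":0,"dx":-40,"dy":0,"dz":0,"gripper":0}]'>/dev/null
python3 -m inch '[{"ax":0,"ay":0,"az":0,"dx":-40,"dy":0,"dz":0,"gripper":0},{"ax":0,"ay":0,"az":0,"dx":0,"dy":0,"dz":-20,"gripper":0},{"ax":0,"ay":0,"az":0,"dx":0,"dy":0,"dz":-20,"gripper":0},{"ax":0,"ay":0,"az":0,"dx":0,"dy":0,"dz":0,"gripper":0},{"ax":0,"ay":0,"az":0,"dx":0,"dy":0,"dz":0,"gripper":0},{"ax":0,"ay":0,"az":0,"dx":0,"dy":0,"dz":0,"gripper":0}]'; python3 st.py
python3 - <<'E'
from h import *
from rig import optics
for n in ("wrist","top"):
    c=optics.camera(n); np.savez(f"h_{n}.npz",**c); cv2.imwrite(f"pics/h_{n}.png",c["img"][:,:,::-1])
E
```

```text
time: 15.9
position: [0.5011, -0.1504, 0.2091]
tool_rot: [0.943, 0.333, -0.001, -0.001]
ft_force: [0.1, -0.5, -0.2]
grip_width: 0.0005
t 15.90 along -16.38 lat -73.03 z 209.14 | F along -0.2 lat -0.5 z -0.2
```

View pics/h_wrist.png

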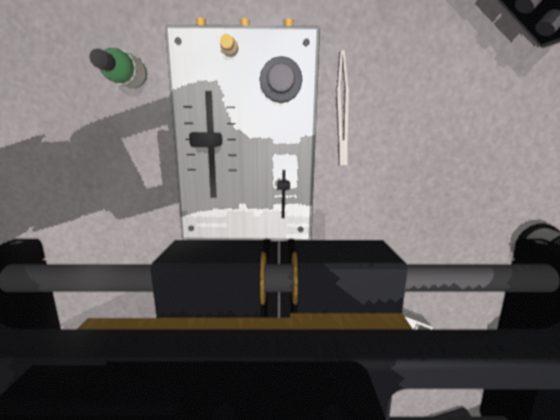

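The lever at (206,139) is at the third ticks, the button is at (281,76), and the adapter, trim slider, tweezers and bottle are all in view. A last check on the numbers:

Run:
```python
from h import *
y=np.radians(38.4);B=np.array([[np.cos(y),np.sin(y)],[-np.sin(y),np.cos(y)]])
def at(f,rng,zlo,zhi):
    c=load(f);x0,x1,y0,y1=rng
    P=np.array([p for v in range(y0,y1) for u in range(x0,x1) if zlo<(p:=bydepth(c,u,v))[2]<zhi]); return P.mean(0),len(P)
l=at("h_wrist.npz",(185,228,122,160),.086,.097)[0];print("travel",B@(l[:2]-[.4685,-.083]))
print("btn",at("h_wrist.npz",(255,310,50,108),.0745,.083))
print("trim",at("b_wrist.npz",(350,375,165,185),.065,.08),at("h_wrist.npz",(272,296,172,196),.065,.08))
print("adapter",at("b_wrist.npz",(305,332,25,55),.075,.09),at("h_wrist.npz",(215,242,30,60),.075,.09))
```

```text
travel [ 0.04763988 -0.00103122]
btn (array([ 0.59549769, -0.07602089,  0.07781723]), 628)
trim (array([ 0.51716745, -0.14192387,  0.07022311]), 119) (array([ 0.51792559, -0.14215888,  0.07037427]), 116)
adapter (array([ 0.58745112, -0.01915812,  0.07967277]), 163) (array([ 0.58796688, -0.01944339,  0.07982948]), 173)
```

```bash
python3 -c "
from rig import robot
print(robot.hand_in())"
```

```text
the job is handed in; nothing more can be done
None
```

I handed the job in at about 16 s, with the lever in the third click and the button pressed once afterwards.

**Lever:** I pushed it with the closed fingertips, never gripping it. I felt three snaps, each with a push of about 5 N, and stopped about 3 mm past the third. The wrist camera measured 47.9 mm of travel after I backed off and 47.6 mm at the end. The target is 48 mm, and anything from 44.5 to 51.5 mm will do.

**Button:** The fingertip went down about 6 mm and stopped there as the force rose to 9.5 N, so the button was fully down. After I let go, its top was back at 77.8 mm, the same height as before.

**Everything else:** The trim slider and the adapter measured within 1 mm of where they started. The tweezers and the flux bottle looked undisturbed in the last wrist picture. I did not re-measure the tray, board or spool; the arm passed well above the board at the start and did not go near the other two.

No check failed. The only disagreement was 2–4 mm between cameras when I first located the box, which the closer wrist view settled.

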